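# Hang the slotted label tray on the stud block of the packing-bench rail

## Task

Lift the steel label tray, with its roll of labels in it, off the bench and hang it on the two headed studs of the rail stand: slide the slots in its back plate sideways over the studs, behind their heads, until you feel the slots' end stop, draw it back until the studs stand under the slots' upright legs, and let it down until it hangs fully home. The stud block is only hand-tight, so work gently and never force the tray against it; keep the labels in the tray and leave the other things on the bench where they are.

Things in the scene. Friction and masses are not known exactly. Their poses are not given: they have to be found in the camera images.
- tray: Grey sheet-steel tray, 82 deep x 120 wide x 38 high, with an upright slotted back plate 120 wide, 4 thick, 166 high (212 with the grip). 0.34 to 0.55 kg, stands on the bench. Origin: underside, mid width (y 0), plate mid-thickness (x 0); z up, x normal to the plate, the tray lies on the -x side.
- tray_grip (a point): Point to grip, 194 mm above the tray's origin, in the black plastic grip on top of the back plate: 60 wide (y), 12 thick (x), z 160 to 212 in the tray frame. Grip it across its thickness, one finger in front of the plate and one behind. Axes as the tray.
- slot_mouth (a point): Open mouth of the upper slot, at the plate's -y edge, tray frame (0, -60, 120). Two alike slots, 50 mm apart in height: each a channel along y, 14 high (centre z 70 and 120; mouth flared to 26 in its outer 10 mm), with end wall at y +12.5; a leg 13 wide (y -6.5 to +6.5) rises from it. Upper leg ends at z 141, lower at z 93. A stud at the end wall is 7.5 mm past the leg's middle.
- slot_seat (a point): Tray point at (0, 0, 136) of the tray frame, in the upper slot's leg: the upper stud's axis passes here, give or take 2 mm along y when the tray hangs home, 16 mm lower than with the studs mid-channel. Axes as the tray.
- stand: Fixed stand: foot plate 130 x 300 x 13, two posts and an aluminium rail along y. Origin on the table in the stud plane below mid rail; x points from the studs back to the rail. Above the foot, posts and rail lie behind x +18, up to z 185. A black block, 44 wide, z 116 to 200, face at x +3.5, is clamped on the rail and bears two studs. It is hand-tight: over 30 N on it counts as forced.
- stud_line (a point): Point (0, 0, 186) of the stand frame. Two steel studs, 10 in diameter, lie along x at z 136 and 186, one above the other; heads 20 in diameter, inner face at x -3.5, outer at x -9. The stud pair sits anywhere from y -40 to +40: its y is not measured and must be felt or seen. Studs in the channels: tray origin at z 66; hung home: z 50. Axes as the stand.
- labels: White roll of labels, 69 in diameter x 60 high, 0.2 kg, standing loose in the tray. Origin: centre of its underside; z is its axis.
- tape: Roll of brown tape lying flat, 112 in diameter x 48 high; leave alone. Origin: centre of its underside.
- stapler: Red stapler, 150 x 34 x 46; leave alone. Origin: centre of its underside.
- small_parcel: Small brown cardboard parcel, 65 x 89 x 63; leave alone. Origin: centre of its underside.
Things that resemble listed ones, but are neither listed nor needed, are in the scene too. What is shaped like the tray but pink is not meant.

How it is judged:
By the outcome, as a careful person would: the job done as asked, in the order asked, and still so for the second after the job is handed in, with the robot touching nothing.
It also fails if it takes over 61 s, if anything falls off the work surface, if the arm or the gripper's body presses on something with over 40 N, if the wrist force passes 120 N, or if a joint passes its speed limit or range.

## Robot

A 7-joint arm with a two-finger parallel gripper is mounted at the origin on a cart in front of the work surface, level with it; the furniture and walls round the work are solid. World frame = base frame: x ahead of the robot, y to its left, z up, the work surface at z = 0. Lengths are in mm, angles in rad, forces in N, time in s.
With the tool pointing down it reaches from about 425 to 875 mm from the base axis. Payload 4.7 kg.
Tool frame: the origin (TCP) lies at the very end of the fingers, on their centre line; the grasp point (between the pads) lies 19 mm behind it; z points along the fingers, y is the line along which they close (so a half turn about z gives the same grasp; the last joint's range is limited). The gripper opens to 87 mm and grips with 3 to 60 N. Pads are 19 mm wide; open, the fingers measure 117 mm over their backs; the gripper's body (75 mm by 190 mm) begins 51 mm behind the grasp point.
Start: joints at [1.248, 0.321, -0.07, 1.45, 0.023, 1.371, -0.057], TCP at [214.785, -613.509, 222.587] pointing down, gripper open.
Joint ranges: [-2.86, 2.86], [-0.3, 2.09], [-1.38, 1.24], [0.06, 2.45], [-1.56, 4.7], [0.09, 2.05], [-2.69, 2.69]. Speed limits (rad/s): [2.57, 2.57, 3.14, 3.14, 3.14, 3.14, 3.14].

## Interface

Orientations are given as a unit quaternion [x, y, z, w].
In Python, from rig import observe, viewer, workorder gives the robot as it stands. The module is installed in compiled form; this text tells all that it offers.
- The arm moves only by the tool jog_arm, never from a script. Its argument "series" is a list of rows, each an object with "slide": the shift along the tool's x, y, z scaled (see below), a list of three; "roll": the turn about the tool's z scaled (see below); "claw": the closure, from 0 (fully open) to 1 (shut). In form: [{"slide": [tx, ty, tz], "roll": roll, "claw": claw}, ...]. A call has 1 to 5 rows; each row shifts and turns the commanded pose from where the row before left it, along the tool's axes as they then stand; what a row does not reach is not made up. The controller multiplies each number of a shift by 60 mm and each number of a turn by 5 degrees. A row lasts 1/8 s, in which the tool goes at most 62.5 mm and 10.7 degrees, less where a joint would pass 70% of its speed; a pose out of reach is approached as far as the arm can. A call with a number of a shift or a turn outside -1 to 1 is refused whole. A call with a gripper value outside its range is refused whole. The fingers move at their own pace and stop on an object; "force" is the grip in N (left out, the last holds). Time passes only in rows, so rows that do not move let the fingers close. It gives the time, the measured TCP pose, the force, the opening and the grip force at its end, in the units of the state.
- observe(): the state, without advancing time (a new reading comes with each control period).
- viewer.grab_frame(name): name is "scene" or "side" or "wrist"; returns the picture (420x560x3 uint8, red, green, blue); there is no depth.
- viewer.camera_info(name): a dict with "mtx" (3x3 intrinsics, pixels), "dist" ([k1, k2, p1, p2, k3] as OpenCV has them; the pictures are not rectified), "pose" (4x4, takes a point from camera to world coordinates); the wrist camera has in their place "mount" (4x4, takes a point from camera to tool coordinates, whose origin is the TCP and whose axes are the flange's). Camera axes: x right, y down, z forward; pixel columns grow to the right and rows downward; lengths in mm; the calibration is good to about 2 mm. A picture is of the moment at which its call begins: read the wrist's pose just before it. camera_info takes no time and is no camera call.
- workorder.close_job(): hands the job in; it is judged then, once.
The state is a dict: "time_s": time; "joints": joint angles; "dq": joint speeds; "effort": joint torques, N m; "ee_pos": TCP position; "tcp_rot": TCP orientation; "force": force on the tool from outside, world axes, zero at the start; "moment": the same for the moment, N m; "finger_gap": opening from 0.0 (shut) to 1.0 (fully open); "grasp_force": force on a finger pad.
Only numpy, scipy, OpenCV 4.12 (cv2) and the standard library are available. Lean on these libraries where they do the work, as an engineer would, in place of code of your own. Each camera call takes 0.05 s, during which the arm holds its last target. There are 200 camera calls.

## Working session

There is one attempt and no reset: what is moved stays moved. The work goes in short steps, Python scripts to look and compute and a tool call to move; the robot and the scene stay as the last step left them, time stands still between calls to the robot, and variables do not carry over. Pictures are saved under pics/ and viewed, at most 10 in all, crops included, and the job is handed in when it is done.

Besides the shell and the picture viewer there is one more tool, called after "Emit:" as name(argument=value, ...) on one line, values as JSON. jog_arm: Moves the arm, as the interface text tells. Shifts and turns lie within -1 to 1; 1 stands for 60 mm of shift or 5 degrees of turn. Its arguments: {"type":"object","properties":{"series":{"type":"array"},"force":{"type":"number"}},"required":["series"]}

```bash
mkdir -p pics
python3 - <<'E'
from rig import observe, viewer
import cv2,numpy as np
s=observe();print(s)
for n in("scene","side","wrist"):
    i=viewer.camera_info(n);print(n,{k:np.round(v,3).tolist() for k,v in i.items()})
    cv2.imwrite(f"pics/{n}0.png",viewer.grab_frame(n)[:,:,::-1])
E
```

```text
{'time_s': 0.0, 'joints': array([ 1.2481178 ,  0.32185112, -0.07008162,  1.45168624,  0.02257516,
        1.37080135, -0.05690513]), 'dq': array([ 0.00114339,  0.00101366,  0.00156078,  0.00156232,  0.00149509,
        0.00032339, -0.00110784]), 'effort': array([ 2.36743608e-04, -4.91293859e+01, -4.04054197e-01, -3.12526238e+01,
       -6.40494190e-02,  4.36104834e-02,  1.77113243e-04]), 'ee_pos': array([ 214.56441797, -612.96860466,  221.43758332]), 'tcp_rot': array([ 9.85854034e-01,  1.67603293e-01, -2.01362768e-04, -9.58755772e-04]), 'force': array([ 0.2599234 , -0.75550893, -0.14947561]), 'moment': array([ 0.0626662 , -0.01462126, -0.06584498]), 'grasp_force': 0.0, 'finger_gap': 0.9992480026849201}
scene {'mtx': [[413.623, 0.0, 275.733], [0.0, 413.623, 207.439], [0.0, 0.0, 1.0]], 'dist': [-0.076, 0.0, 0.0, 0.0, 0.0], 'pose': [[0.894, -0.337, 0.295, 156.196], [-0.447, -0.691, 0.567, -765.466], [0.013, -0.639, -0.769, 1112.543], [0.0, 0.0, 0.0, 1.0]]}
side {'mtx': [[544.091, 0.0, 273.264], [0.0, 544.091, 217.431], [0.0, 0.0, 1.0]], 'dist': [-0.041, 0.0, 0.0, 0.0, 0.0], 'pose': [[1.0, -0.008, -0.017, 568.059], [0.007, -0.681, 0.732, -1045.788], [-0.017, -0.732, -0.681, 1062.629], [0.0, 0.0, 0.0, 1.0]]}
wrist {'mtx': [[289.286, 0.0, 284.083], [0.0, 289.286, 205.353], [0.0, 0.0, 1.0]], 'dist': [-0.028, 0.0, 0.0, 0.0, 0.0], 'mount': [[0.0, -0.97, -0.245, 65.64], [1.0, 0.0, 0.001, -0.246], [-0.001, -0.245, 0.97, -163.156], [0.0, 0.0, 0.0, 1.0]]}
```

View pics/scene0.png

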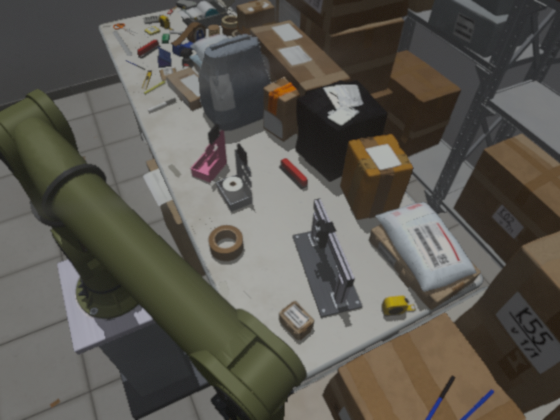

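View pics/side0.png

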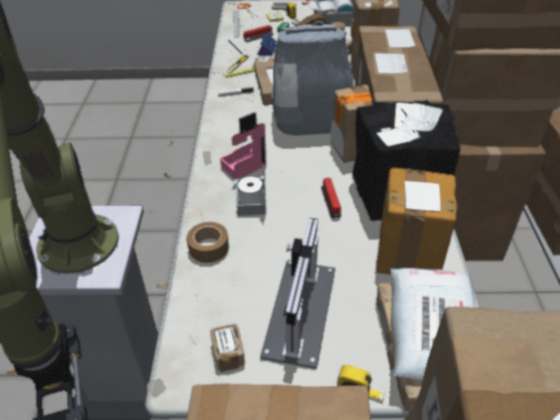

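Run:
```python
import cv2,numpy as np
a=cv2.imread("pics/scene0.png");b=cv2.imread("pics/side0.png")
f=lambda im,x,y,w,h,s:cv2.resize(im[y:y+h,x:x+w],None,fx=s,fy=s,interpolation=cv2.INTER_CUBIC)
t=np.hstack([f(a,180,120,80,100,5),f(b,210,105,80,100,5)])
cv2.imwrite("pics/c1.png",t)
t=np.hstack([f(a,285,190,80,125,4.8),f(b,255,210,86,125,4.8)])
cv2.imwrite("pics/c2.png",t)
```

```text
(no output)
```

View pics/c1.png

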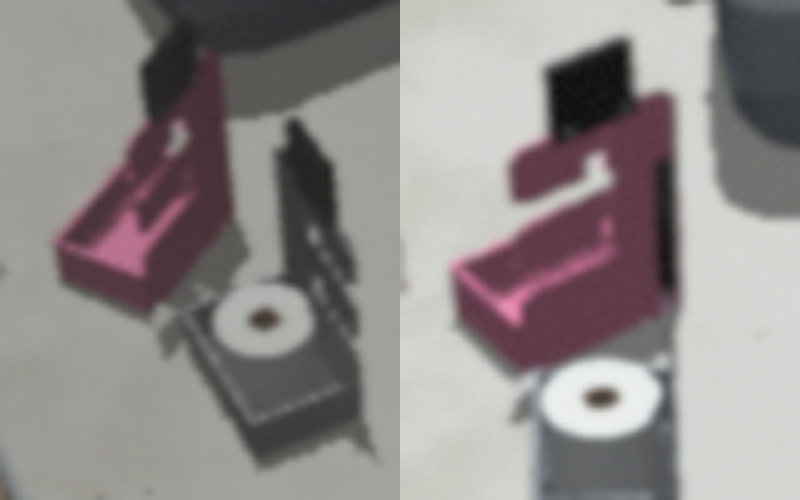

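View pics/c2.png

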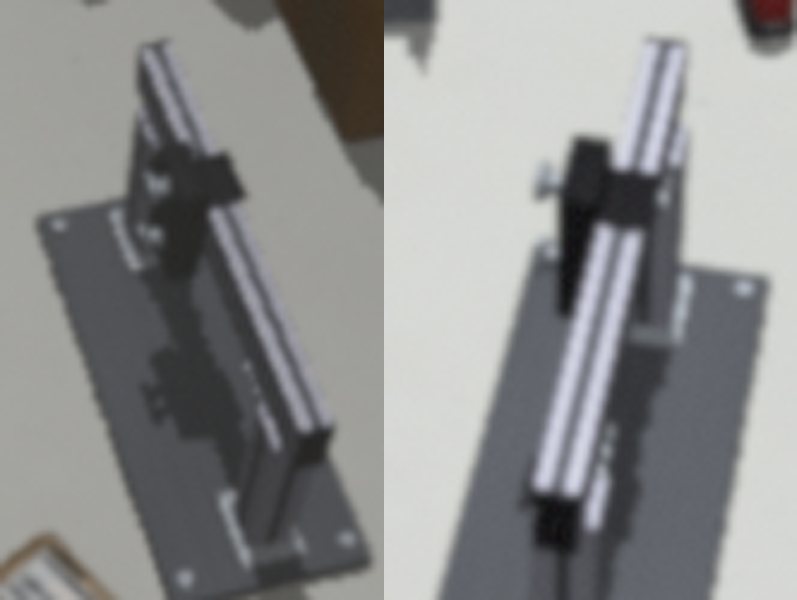

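Candidates: the grey tray at scene (234,188) / side (250,193), and the pink look-alike at scene (210,160) / side (245,150). I choose the grey one: the crop shows a white roll in it, with a black grip at scene (243,152). The stand is at scene (325,260), with stud heads at scene (318,228) and (317,239) and side (287,247) and (288,262).

```bash
cat > h.py <<'E'
from rig import observe, viewer
import cv2,numpy as np
from scipy.spatial.transform import Rotation as R
def pose(n):
    i=viewer.camera_info(n)
    if n!="wrist": return np.array(i["pose"]),i
    s=observe();T=np.eye(4);T[:3,:3]=R.from_quat(s["tcp_rot"]).as_matrix();T[:3,3]=s["ee_pos"]
    return T@np.array(i["mount"]),i
def ray(n,p,P=None):
    T,i=P or pose(n)
    u=cv2.undistortPoints(np.array([[p]],float),np.array(i["mtx"]),np.array(i["dist"]))[0,0]
    return T[:3,3],T[:3,:3]@np.array([u[0],u[1],1])
def onz(n,p,z,P=None):
    o,d=ray(n,p,P);return (o+d*(z-o[2])/d[2]).round(1)
def tri(*v):
    A=np.zeros((3,3));b=np.zeros(3);L=[ray(*x) for x in v]
    for o,d in L:
        d=d/np.linalg.norm(d);M=np.eye(3)-np.outer(d,d);A+=M;b+=M@o
    x=np.linalg.solve(A,b)
    return x.round(1),[round(float(np.linalg.norm(np.cross(x-o,d/np.linalg.norm(d)))),1) for o,d in L]
def proj(n,X,P=None):
    T,i=P or pose(n);Ti=np.linalg.inv(T)
    return cv2.projectPoints(np.array(X,float).reshape(-1,1,3),cv2.Rodrigues(Ti[:3,:3])[0],Ti[:3,3],np.array(i["mtx"]),np.array(i["dist"]))[0].reshape(-1,2).round(1)
E
python3 - <<'E'
from h import *
print("grip top",onz("scene",(239,144),212),onz("scene",(247,157),212),"side",onz("side",(263,136),212))
print("rim L,F,R",onz("scene",(216.6,182.4),38),onz("scene",(230,204.4),38),onz("scene",(252,198),38))
print("foot sc",[onz("scene",p,13) for p in((292.9,234.4),(362.1,306.7),(319.4,315))])
print("foot sd",[onz("side",p,13) for p in((286.5,263.1),(335.4,267.9))])
print("stud up",tri(("scene",(317.7,228.1)),("side",(287.5,247.5))),"lo",tri(("scene",(316.7,239)),("side",(288.5,262))))
print("tape",onz("scene",(225,242),24),"parcel",onz("scene",(297,318),63),"pink grip",onz("scene",(213,137),190))
E
```

```text
grip top [514.4 191.4 212. ] [512.8 123.9 212. ] side [516.4 195.5 212. ]
rim L,F,R [431.2 223.4  38. ] [434.8 107.8  38. ] [514.  101.3  38. ]
foot sc [array([577.2, -81.5,  13. ]), array([ 635.9, -399.9,   13. ]), array([ 511.3, -366.6,   13. ])]
foot sd [array([577.5, -92.8,  13. ]), array([ 703. , -110.5,   13. ])]
stud up (array([ 579.6, -206. ,  191.7]), [2.0, 2.0]) lo (array([ 581.1, -207.2,  143. ]), [0.3, 0.3])
tape [363.5 -19.5  24. ] parcel [ 436.1 -365.2   63. ] pink grip [458. 286. 190.]
```

```bash
cat >> h.py <<'E'
def plan(pos,head,n,s=None):
    "rows of tool-axis slide/roll from the present measured pose to pos, heading of tool x (deg), tool straight down"
    s=s or observe();M=R.from_quat(s["tcp_rot"]).as_matrix()
    h=np.degrees(np.arctan2(M[1,0],M[0,0]));d=(np.array(pos)-s["ee_pos"])/n;dh=(head-h)/n
    print("from",s["ee_pos"].round(1),"head",round(h,2),"tilt",np.degrees(np.arccos(-M[2,2])).round(2))
    for k in range(n):
        a=np.radians(h+dh*k);x=np.array([np.cos(a),np.sin(a),0]);y=np.array([np.sin(a),-np.cos(a),0])
        print([round(float(v)/60,3) for v in(d@x,d@y,-d[2])],"roll",round(-dh/5,3))
E
python3 -c "
from h import *
plan((580,-270,310),77,12)"
```

```text
from [ 214.6 -613.1  221.7] head 19.3 tilt 0.08
[0.636, -0.282, -0.123] roll -0.962
[0.658, -0.228, -0.123] roll -0.962
[0.675, -0.172, -0.123] roll -0.962
[0.687, -0.115, -0.123] roll -0.962
[0.694, -0.057, -0.123] roll -0.962
[0.696, 0.002, -0.123] roll -0.962
[0.694, 0.06, -0.123] roll -0.962
[0.686, 0.118, -0.123] roll -0.962
[0.674, 0.175, -0.123] roll -0.962
[0.657, 0.231, -0.123] roll -0.962
[0.635, 0.285, -0.123] roll -0.962
[0.609, 0.337, -0.123] roll -0.962
```

Emit:
jog_arm(series=[{"slide":[0.64,-0.28,-0.4],"roll":-0.96,"claw":0},{"slide":[0.66,-0.23,-0.4],"roll":-0.96,"claw":0},{"slide":[0.68,-0.17,-0.4],"roll":-0.96,"claw":0},{"slide":[0.69,-0.11,-0.3],"roll":-0.96,"claw":0},{"slide":[0.69,-0.06,0],"roll":-0.96,"claw":0}])

```text
time_s: 0.78
ee_pos: [369.1, -470.0, 314.3]
tcp_rot: [0.929, 0.37, 0.0, 0.001]
force: [-0.1, -0.5, 0.7]
finger_gap: 1.0
grasp_force: 0.0
```

Emit:
jog_arm(series=[{"slide":[0.69,0,0],"roll":-0.96,"claw":0},{"slide":[0.69,0.06,0],"roll":-0.96,"claw":0},{"slide":[0.69,0.12,0],"roll":-0.96,"claw":0},{"slide":[0.67,0.18,0],"roll":-0.96,"claw":0},{"slide":[0.66,0.23,0],"roll":-0.96,"claw":0}])

```text
time_s: 1.4
ee_pos: [520.7, -327.1, 312.2]
tcp_rot: [0.832, 0.555, -0.0, -0.0]
force: [0.4, -0.7, 0.2]
finger_gap: 0.997
grasp_force: 0.0
```

Emit:
jog_arm(series=[{"slide":[0.63,0.29,0],"roll":-0.96,"claw":0},{"slide":[0.61,0.34,0],"roll":-0.96,"claw":0},{"slide":[0,0,0],"roll":0,"claw":0},{"slide":[0,0,0],"roll":0,"claw":0}])

```text
time_s: 1.9
ee_pos: [580.9, -271.9, 312.1]
tcp_rot: [0.783, 0.622, -0.001, -0.0]
force: [-0.2, -0.5, 0.0]
finger_gap: 1.006
grasp_force: 0.0
```

Run:
```python
from h import *
s=observe();print(s["ee_pos"],s["tcp_rot"],s["time_s"],s["dq"].round(3).max())
T,i=pose("wrist");np.save("w1.npy",T)
im=viewer.grab_frame("wrist")[:,:,::-1];cv2.imwrite("pics/w1.png",im)
```

```text
[ 580.91412503 -271.89234033  312.07561651] [ 7.83382518e-01  6.21539596e-01 -5.67767983e-04 -1.99470530e-04] 1.9 0.019
```

View pics/w1.png

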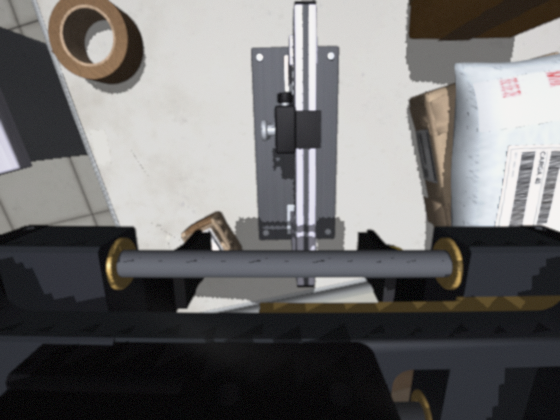

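Run:
```python
from h import *
im=cv2.imread("pics/w1.png")
cv2.imwrite("pics/c3.png",cv2.resize(im[30:150,245:345],None,fx=5,fy=5,interpolation=cv2.INTER_CUBIC))
g=cv2.cvtColor(im,cv2.COLOR_BGR2GRAY).astype(float)
P=(np.load("w1.npy"),viewer.camera_info("wrist"))
def edge(r,a,b,sgn):
    d=sgn*np.diff(g[r-1:r+2,a:b].mean(0));k=d.argmax();return a+k+.5
for z,a,b,sg,nm in((13,240,275,-1,"footL"),(13,325,350,1,"footR")):
    pts=np.array([onz("wrist",(edge(r,a,b,sg),r),z,P)[:2] for r in range(70,215,6)])
    c=np.polyfit(pts[:,1],pts[:,0],1);res=pts[:,0]-np.polyval(c,pts[:,1])
    m=abs(res)<3;c=np.polyfit(pts[m,1],pts[m,0],1)
    print(nm,"yaw",-np.degrees(np.arctan(c[0])),"x at y=-206",np.polyval(c,-206),m.sum(),res[m].std())
for p in((252,47),(339,46)):print(onz("wrist",p,13,P))
```

```text
footL yaw -11.944877756125528 x at y=-206 547.2351688987235 25 0.45706872229083884
footR yaw -12.074282479228325 x at y=-206 679.3249422636717 25 0.4723581043040582
[577.  -78.5  13. ]
[ 700.9 -105.9   13. ]
```

View pics/c3.png

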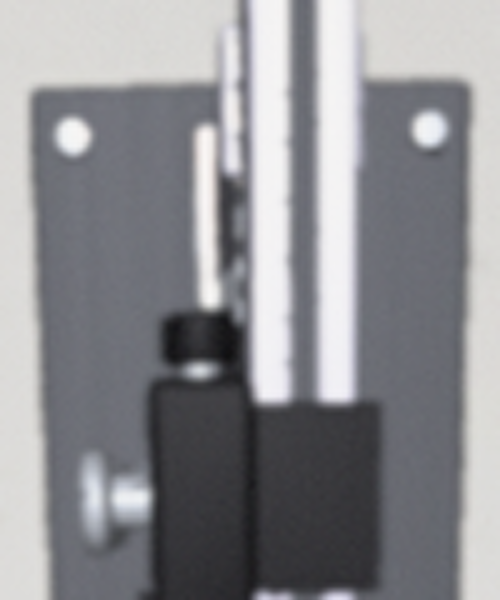

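Run:
```python
from h import *
P=(np.load("w1.npy"),viewer.camera_info("wrist"))
for nm,p,z in(("headout",(261.2,130),186),("headin",(266.8,130),190),("face",(275.4,128),200),("blk +y",(284,105.6),200),("stud y",(271,129.5),190),("screwL",(259.5,57.3),13),("screwR",(331,56),13)):
    print(nm,onz("wrist",p,z,P))
a=np.radians(-12);ex=np.array([np.cos(a),np.sin(a)]);ey=np.array([-np.sin(a),np.cos(a)])
for nm,p,z in(("headout",(261.2,130),186),("headin",(266.8,130),190),("face",(275.4,128),200),("blk +y",(284,105.6),200),("stud",(271,129.5),190)):
    q=onz("wrist",p,z,P)[:2];print(nm,"s:",(q@ex).round(1),(q@ey).round(1))
q=np.array([577,-78.5]);print("foot top corner s",q@ex,q@ey,"right",np.array([700.9,-105.9])@ex,np.array([700.9,-105.9])@ey)
```

```text
headout [ 574.1 -200.1  186. ]
headin [ 579.6 -201.4  190. ]
face [ 588.3 -201.7  200. ]
blk +y [ 600.4 -184.3  200. ]
stud y [ 583.6 -201.9  190. ]
screwL [584.2 -94.5  13. ]
screwR [ 686.9 -116.5   13. ]
headout s: 603.2 -76.4
headin s: 608.8 -76.5
face s: 617.4 -75.0
blk +y s: 625.6 -55.4
stud s: 612.8 -76.2
foot top corner s 580.7122333525999 43.1804589442434 right 707.6015014119251 42.139473176457486
```

The crop shows the upper stud head at px (261–267, 130), the block face at px 275 and the clamp knob on the +y side. The stand yaw is -12°, with foot width 129 mm against the stated 130. Next I look at the tray from above.

```bash
python3 -c "
from h import *
plan((514,95,330),91,9)"
```

```text
from [ 580.5 -272.7  312.2] head 76.78 tilt 0.07
[0.635, -0.276, -0.033] roll -0.316
[0.642, -0.258, -0.033] roll -0.316
[0.649, -0.24, -0.033] roll -0.316
[0.655, -0.222, -0.033] roll -0.316
[0.661, -0.204, -0.033] roll -0.316
[0.666, -0.186, -0.033] roll -0.316
[0.671, -0.167, -0.033] roll -0.316
[0.676, -0.149, -0.033] roll -0.316
[0.68, -0.13, -0.033] roll -0.316
```

Emit:
jog_arm(series=[{"slide":[0.63,-0.28,-0.06],"roll":-0.32,"claw":0},{"slide":[0.64,-0.26,-0.06],"roll":-0.32,"claw":0},{"slide":[0.65,-0.24,-0.06],"roll":-0.32,"claw":0},{"slide":[0.66,-0.22,-0.06],"roll":-0.32,"claw":0},{"slide":[0.66,-0.2,-0.06],"roll":-0.32,"claw":0}])

```text
time_s: 2.58
ee_pos: [543.2, -66.0, 330.9]
tcp_rot: [0.738, 0.675, -0.0, 0.0]
force: [0.3, 0.8, -0.2]
finger_gap: 0.998
grasp_force: 0.0
```

Emit:
jog_arm(series=[{"slide":[0.67,-0.19,0],"roll":-0.32,"claw":0},{"slide":[0.67,-0.17,0],"roll":-0.32,"claw":0},{"slide":[0.68,-0.15,0],"roll":-0.32,"claw":0},{"slide":[0.68,-0.13,0],"roll":-0.32,"claw":0},{"slide":[0,0,0],"roll":0,"claw":0}])

```text
time_s: 3.2
ee_pos: [511.4, 102.2, 330.9]
tcp_rot: [0.696, 0.718, 0.0, -0.0]
force: [0.1, 0.4, 0.8]
finger_gap: 0.997
grasp_force: 0.0
```

Run:
```python
from h import *
T,i=pose("wrist");np.save("w2.npy",T)
im=viewer.grab_frame("wrist")[:,:,::-1];cv2.imwrite("pics/w2.png",im)
plan((513.6,158,330),91,1)
P=(T,i);print(proj("wrist",[(514,128,212),(514,188,212),(434,108,38),(514,101,0)],P))
cv2.imwrite("pics/c4.png",cv2.resize(im[0:240,180:480],None,fx=2.5,fy=2.5,interpolation=cv2.INTER_CUBIC))
```

```text
from [512.2  99.2 330.7] head 91.57 tilt 0.03
[0.979, 0.05, 0.011] roll 0.113
[[288.2 175.2]
 [290.5 111.2]
 [235.6 170.4]
 [285.9 173.1]]
```

View pics/c4.png

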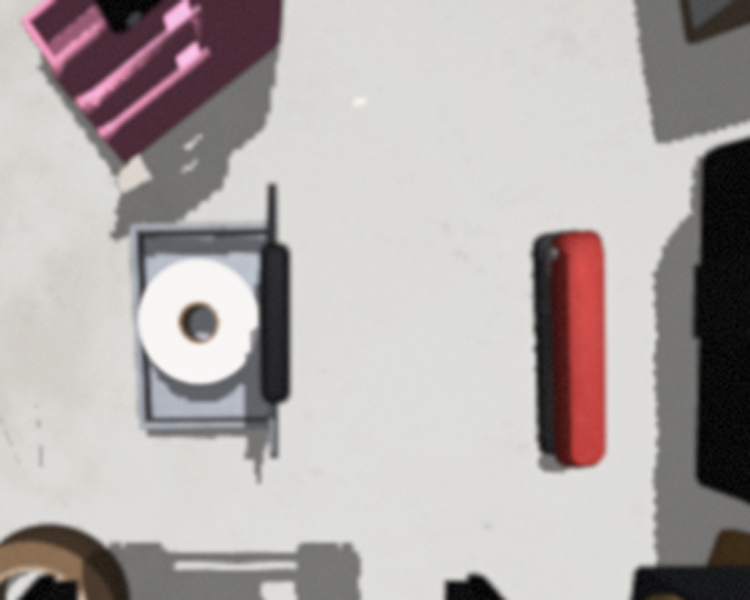

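Clear view: the grey tray has its black grip at px (285–296, 97–161) and the plate runs near-vertical. The pink decoy is up left, clear of the approach.

Run:
```python
from h import *
P=(np.load("w2.npy"),viewer.camera_info("wrist"))
im=cv2.imread("pics/w2.png");g=cv2.cvtColor(im,cv2.COLOR_BGR2GRAY)
m=np.zeros_like(g);m[90:170,280:302]=(g[90:170,280:302]<60)
n,l,st,_=cv2.connectedComponentsWithStats(m.astype(np.uint8));k=1+st[1:,4].argmax();pts=np.argwhere(l==k)[:,::-1]
rc=cv2.minAreaRect(pts.astype(np.float32));print(rc)
print("centre",onz("wrist",rc[0],212,P)); b=cv2.boxPoints(rc)
print([onz("wrist",q,212,P) for q in b])
print("plate ends z166", onz("wrist",(180+272/2.5,185/2.5),166,P),onz("wrist",(180+274/2.5,457/2.5),166,P))
print("rim z38",[onz("wrist",(180+x/2.5,y/2.5),38,P) for x,y in((135,225),(147,430))])
```

```text
((289.0, 125.5), (71.0, 10.0), 90.0)
centre [513.1 175.1 212. ]
[array([507.4, 206.5, 212. ]), array([516.5, 206.8, 212. ]), array([519.1, 142. , 212. ]), array([509.4, 141.7, 212. ])]
plate ends z166 [511.7 228.8 166. ] [516.8 112.7 166. ]
rim z38 [array([432.5, 227.7,  38. ]), array([439.1, 105.7,  38. ])]
```

```bash
python3 -c "
from h import *
plan((513.6,170.5,176),92.5,4)"
```

```text
from [512.2  99.2 330.7] head 91.57 tilt 0.03
[0.297, 0.014, 0.644] roll -0.047
[0.297, 0.015, 0.644] roll -0.047
[0.297, 0.016, 0.644] roll -0.047
[0.297, 0.018, 0.644] roll -0.047
```

Emit:
jog_arm(series=[{"slide":[0.6,0.03,0],"roll":-0.19,"claw":0},{"slide":[0.59,0.04,0.3],"roll":0,"claw":0},{"slide":[0,0,0.7],"roll":0,"claw":0},{"slide":[0,0,0.7],"roll":0,"claw":0},{"slide":[0,0,0.5],"roll":0,"claw":0}])

```text
time_s: 3.88
ee_pos: [514.6, 166.5, 196.2]
tcp_rot: [0.694, 0.72, -0.001, -0.0]
force: [1.1, -0.7, 0.5]
finger_gap: 1.005
grasp_force: 0.0
```

Emit:
jog_arm(series=[{"slide":[0,0,0.38],"roll":0,"claw":0},{"slide":[0,0,0],"roll":0,"claw":0}])

```text
time_s: 4.12
ee_pos: [514.0, 166.5, 173.8]
tcp_rot: [0.694, 0.72, -0.002, -0.001]
force: [-0.1, 0.9, 0.9]
finger_gap: 1.004
grasp_force: 0.0
```

```bash
python3 -c "
from h import *
plan((513.6,170.5,176),92.5,1)"
```

```text
from [514.  166.5 173.8] head 92.16 tilt 0.24
[0.067, -0.004, -0.037] roll -0.068
```

Emit:
jog_arm(series=[{"slide":[0.07,0,-0.03],"roll":-0.07,"claw":0},{"slide":[0,0,0],"roll":0,"claw":1},{"slide":[0,0,0],"roll":0,"claw":1},{"slide":[0,0,0],"roll":0,"claw":1},{"slide":[0,0,0],"roll":0,"claw":1}], force=55)

```text
time_s: 4.75
ee_pos: [514.9, 172.0, 177.6]
tcp_rot: [0.691, 0.723, -0.0, 0.0]
force: [-0.2, 0.3, 0.1]
finger_gap: 0.629
grasp_force: 0.0
```

Emit:
jog_arm(series=[{"slide":[0,0,0],"roll":0,"claw":1},{"slide":[0,0,0],"roll":0,"claw":1},{"slide":[0,0,0],"roll":0,"claw":1},{"slide":[0,0,0],"roll":0,"claw":1}])

```text
time_s: 5.25
ee_pos: [514.9, 172.2, 177.5]
tcp_rot: [0.691, 0.723, -0.0, -0.0]
force: [-0.6, -0.6, 0.0]
finger_gap: 0.174
grasp_force: 0.0
```

Emit:
jog_arm(series=[{"slide":[0,0,0],"roll":0,"claw":1},{"slide":[0,0,0],"roll":0,"claw":1},{"slide":[0,0,0],"roll":0,"claw":1}])

```text
time_s: 5.62
ee_pos: [514.8, 172.2, 177.5]
tcp_rot: [0.691, 0.723, -0.0, -0.0]
force: [-1.0, -0.6, -0.0]
finger_gap: 0.131
grasp_force: 55.0
```

Emit:
jog_arm(series=[{"slide":[0,0,-0.15],"roll":0,"claw":1},{"slide":[0,0,-0.3],"roll":0,"claw":1},{"slide":[0,0,-0.3],"roll":0,"claw":1},{"slide":[0,0,-0.3],"roll":0,"claw":1},{"slide":[0,0,-0.3],"roll":0,"claw":1}])

```text
time_s: 6.25
ee_pos: [515.0, 172.2, 260.1]
tcp_rot: [0.691, 0.723, 0.0, 0.0]
force: [-0.0, -0.1, -6.0]
finger_gap: 0.134
grasp_force: 55.0
```

```bash
python3 -c "
from h import *
s=observe();print(s['force'],s['moment'],s['finger_gap']);plan((514,171,260),78,4)"
```

```text
[-0.04266085 -0.0799729  -5.97253177] [ 2.22797816e-04 -3.24134511e-01  1.20464855e-02] 0.13357091712449534
from [515.  172.2 260.1] head 92.6 tilt 0.05
[-0.005, -0.005, 0.001] roll 0.73
[-0.005, -0.004, 0.001] roll 0.73
[-0.005, -0.004, 0.001] roll 0.73
[-0.006, -0.004, 0.001] roll 0.73
```

```bash
python3 -c "
from h import *
plan((591.7,-101.8,255),78,13)"
```

```text
from [515.  172.2 260.1] head 92.6 tilt 0.05
[-0.355, 0.082, 0.007] roll 0.225
[-0.354, 0.089, 0.007] roll 0.225
[-0.352, 0.096, 0.007] roll 0.225
[-0.35, 0.103, 0.007] roll 0.225
[-0.348, 0.11, 0.007] roll 0.225
[-0.346, 0.117, 0.007] roll 0.225
[-0.343, 0.123, 0.007] roll 0.225
[-0.341, 0.13, 0.007] roll 0.225
[-0.338, 0.137, 0.007] roll 0.225
[-0.335, 0.143, 0.007] roll 0.225
[-0.333, 0.15, 0.007] roll 0.225
[-0.33, 0.156, 0.007] roll 0.225
[-0.326, 0.163, 0.007] roll 0.225
```

Emit:
jog_arm(series=[{"slide":[-0.15,0.04,0],"roll":0.15,"claw":1},{"slide":[-0.3,0.08,0],"roll":0.3,"claw":1},{"slide":[-0.36,0.1,0],"roll":0.3,"claw":1},{"slide":[-0.36,0.1,0],"roll":0.3,"claw":1},{"slide":[-0.36,0.1,0],"roll":0.3,"claw":1}])

```text
time_s: 6.88
ee_pos: [540.1, 77.9, 258.1]
tcp_rot: [0.733, 0.68, -0.0, -0.0]
force: [-1.0, -0.3, -6.7]
finger_gap: 0.132
grasp_force: 55.0
```

Emit:
jog_arm(series=[{"slide":[-0.36,0.12,0],"roll":0.3,"claw":1},{"slide":[-0.36,0.12,0],"roll":0.3,"claw":1},{"slide":[-0.36,0.13,0],"roll":0.3,"claw":1},{"slide":[-0.36,0.14,0],"roll":0.3,"claw":1},{"slide":[-0.36,0.15,0],"roll":0.3,"claw":1}])

```text
time_s: 7.5
ee_pos: [565.9, -33.4, 258.5]
tcp_rot: [0.776, 0.631, -0.0, 0.0]
force: [0.2, -0.7, -6.3]
finger_gap: 0.134
grasp_force: 55.0
```

```bash
python3 -c "
from h import *
plan((591.7,-101.8,250),78,4)"
```

```text
from [565.9 -33.4 258.5] head 78.25 tilt 0.0
[-0.257, 0.163, 0.035] roll 0.012
[-0.257, 0.164, 0.035] roll 0.012
[-0.257, 0.164, 0.035] roll 0.012
[-0.257, 0.164, 0.035] roll 0.012
```

Emit:
jog_arm(series=[{"slide":[-0.33,0.15,0.03],"roll":0.05,"claw":1},{"slide":[-0.3,0.17,0.03],"roll":0,"claw":1},{"slide":[-0.25,0.17,0.04],"roll":0,"claw":1},{"slide":[-0.15,0.16,0.04],"roll":0,"claw":1},{"slide":[0,0,0],"roll":0,"claw":1}])

```text
time_s: 8.12
ee_pos: [591.4, -101.3, 249.5]
tcp_rot: [0.777, 0.629, -0.0, -0.0]
force: [-1.4, 1.4, -7.1]
finger_gap: 0.136
grasp_force: 55.0
```

Run:
```python
from h import *
plan((591.7,-101.8,250),78,1)
T,i=pose("wrist");np.save("w3.npy",T)
im=viewer.grab_frame("wrist")[:,:,::-1];cv2.imwrite("pics/w3.png",im)
sd=viewer.grab_frame("side")[:,:,::-1];cv2.imwrite("pics/side3.png",sd)
# predicted plate top corners (+y end) in tool coords
M=np.linalg.inv(np.array(i["mount"]))
K=np.array(i["mtx"])
for x,y in((60,0),(60,2),(60,-2),(35,0)):
    print(x,y,cv2.projectPoints(np.array([[[x,y,11.5]]],float),cv2.Rodrigues(M[:3,:3])[0],M[:3,3],K,np.array(i["dist"]))[0].ravel().round(1))
c=cv2.resize(im[60:280,180:380],None,fx=2.7,fy=2.7,interpolation=cv2.INTER_CUBIC)
cv2.imwrite("pics/c5.png",c[:594])
```

```text
from [ 591.4 -101.3  249.5] head 78.03 tilt 0.06
[-0.007, 0.007, -0.009] roll 0.005
60 0 [285.3 143.2]
60 2 [288.7 143.2]
60 -2 [281.9 143.2]
35 0 [285.3 184.9]
```

View pics/c5.png

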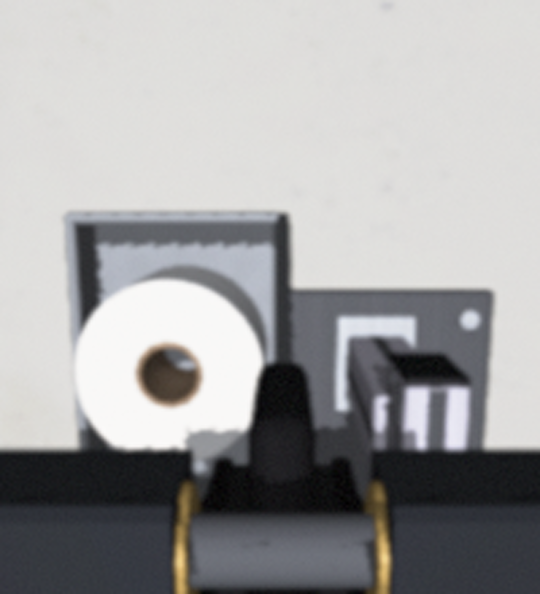

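The crop shows the labels upright in the tray and the plate's +y corner at px (285,139), which matches the predicted (285,143). So the wrist camera has almost no sideways bias, and the plate mid-plane sits on the TCP plane.

Emit:
jog_arm(series=[{"slide":[0,0.12,0.05],"roll":0,"claw":1},{"slide":[-0.1,0.105,0.05],"roll":0,"claw":1},{"slide":[-0.2,0,0],"roll":0,"claw":1},{"slide":[-0.2,0,0],"roll":0,"claw":1},{"slide":[0,0,0],"roll":0,"claw":1}])

```text
time_s: 8.85
ee_pos: [597.5, -135.4, 244.1]
tcp_rot: [0.778, 0.629, -0.001, 0.0]
force: [-0.6, 0.2, -7.1]
finger_gap: 0.13
grasp_force: 55.0
```

Emit:
jog_arm(series=[{"slide":[0,0,0],"roll":0,"claw":1}])

```text
time_s: 8.98
ee_pos: [598.1, -132.2, 244.3]
tcp_rot: [0.777, 0.63, 0.0, -0.0]
force: [0.0, -0.0, -6.1]
finger_gap: 0.134
grasp_force: 55.0
```

```bash
cat >> h.py <<'E'
def st():
    L=[observe()]
    s=L[0];M=R.from_quat(s["tcp_rot"]).as_matrix();a=np.radians(-12)
    x,y,z=s["ee_pos"]
    print("t",s["time_s"],"s",round(x*np.cos(a)+y*np.sin(a),2),"t",round(-x*np.sin(a)+y*np.cos(a),2),"z",round(z,2),"head",round(np.degrees(np.arctan2(M[1,0],M[0,0])),2),
     "F",s["force"].round(2),"M",s["moment"].round(3),"gap",round(s["finger_gap"]*87,2))
E
python3 -c "
from h import *
st()"
```

```text
t 8.975 s 612.51 t -4.95 z 244.34 head 78.08 F [ 0.05 -0.04 -6.11] M [-0.035 -0.261  0.046] gap 11.63
```

Emit:
jog_arm(series=[{"slide":[-0.05,0.007,0.01],"roll":0,"claw":1},{"slide":[-0.05,0,0],"roll":0,"claw":1},{"slide":[-0.05,0,0],"roll":0,"claw":1},{"slide":[-0.05,0,0],"roll":0,"claw":1}])

```text
time_s: 9.48
ee_pos: [596.0, -144.5, 243.5]
tcp_rot: [0.777, 0.63, -0.0, 0.0]
force: [0.0, -0.2, -6.4]
finger_gap: 0.137
grasp_force: 55.0
```

```bash
python3 -c "
from h import *
st()"
```

```text
t 9.475 s 613.03 t -17.44 z 243.54 head 78.1 F [ 0.03 -0.21 -6.36] M [-0.112 -0.227  0.032] gap 11.92
```

Emit:
jog_arm(series=[{"slide":[-0.05,0,0],"roll":0,"claw":1},{"slide":[-0.05,0,0],"roll":0,"claw":1},{"slide":[-0.05,0,0],"roll":0,"claw":1},{"slide":[-0.05,0,0],"roll":0,"claw":1}])

```text
time_s: 9.98
ee_pos: [593.5, -156.3, 243.5]
tcp_rot: [0.777, 0.63, -0.0, 0.0]
force: [-0.1, 0.1, -6.0]
finger_gap: 0.132
grasp_force: 55.0
```

```bash
python3 -c "
from h import *
st();viewer.grab_frame('side');
im=viewer.grab_frame('side')[:,:,::-1];sc=viewer.grab_frame('scene')[:,:,::-1]
f=lambda im,x,y,w,h,s:cv2.resize(im[y:y+h,x:x+w],None,fx=s,fy=s,interpolation=cv2.INTER_CUBIC)
cv2.imwrite('pics/c6.png',np.hstack([f(sc,280,190,80,100,5),f(im,240,205,80,100,5)]))"
```

```text
t 9.975 s 613.04 t -29.44 z 243.54 head 78.1 F [-0.15  0.1  -5.97] M [-0.08  -0.301  0.036] gap 11.47
```

View pics/c6.png

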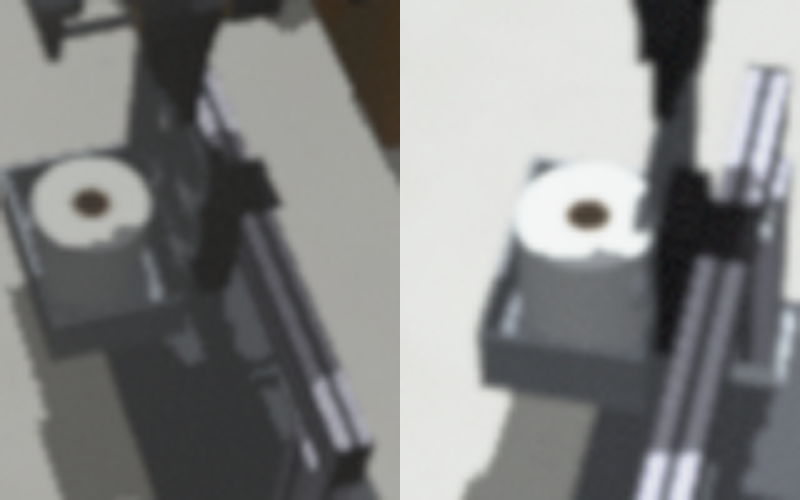

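The picture shows the plate lying against the block between block and heads, force-free, so the studs have entered the channels. The labels stand upright.

Emit:
jog_arm(series=[{"slide":[-0.06,0,0],"roll":0,"claw":1},{"slide":[-0.06,0,0],"roll":0,"claw":1},{"slide":[-0.06,0,0],"roll":0,"claw":1},{"slide":[-0.06,0,0],"roll":0,"claw":1},{"slide":[-0.06,0,0],"roll":0,"claw":1}])

```text
time_s: 10.75
ee_pos: [589.8, -174.0, 243.6]
tcp_rot: [0.777, 0.63, -0.0, 0.0]
force: [0.1, 0.1, -6.0]
finger_gap: 0.134
grasp_force: 55.0
```

Emit:
jog_arm(series=[{"slide":[-0.06,0,0],"roll":0,"claw":1},{"slide":[-0.06,0,0],"roll":0,"claw":1},{"slide":[-0.06,0,0],"roll":0,"claw":1},{"slide":[-0.06,0,0],"roll":0,"claw":1},{"slide":[-0.06,0,0],"roll":0,"claw":1}])

```text
time_s: 11.38
ee_pos: [586.0, -191.4, 243.5]
tcp_rot: [0.777, 0.63, -0.0, -0.0]
force: [-0.2, 0.5, -6.6]
finger_gap: 0.136
grasp_force: 55.0
```

```bash
python3 -c "
from h import *
st()"
```

```text
t 11.375 s 613.02 t -65.33 z 243.49 head 78.1 F [-0.2   0.5  -6.55] M [ 0.177 -0.177 -0.023] gap 11.87
```

Emit:
jog_arm(series=[{"slide":[-0.04,0,0],"roll":0,"claw":1},{"slide":[-0.04,0,0],"roll":0,"claw":1},{"slide":[-0.04,0,0],"roll":0,"claw":1},{"slide":[-0.04,0,0],"roll":0,"claw":1}])

```text
time_s: 11.88
ee_pos: [584.0, -200.7, 243.5]
tcp_rot: [0.777, 0.63, -0.0, -0.0]
force: [-1.5, 0.3, -7.6]
finger_gap: 0.137
grasp_force: 55.0
```

Emit:
jog_arm(series=[{"slide":[-0.015,0,0],"roll":0,"claw":1},{"slide":[-0.015,0,0],"roll":0,"claw":1},{"slide":[-0.015,0,0],"roll":0,"claw":1}])

```text
time_s: 12.25
ee_pos: [583.6, -203.3, 243.6]
tcp_rot: [0.777, 0.63, -0.0, 0.0]
force: [-1.1, 0.7, -7.0]
finger_gap: 0.135
grasp_force: 55.0
```

```bash
python3 -c "
from h import *
st()"
```

```text
t 12.25 s 613.16 t -77.52 z 243.59 head 78.11 F [-1.07  0.73 -7.04] M [ 0.207 -0.046 -0.053] gap 11.74
```

Emit:
jog_arm(series=[{"slide":[-0.015,0,0],"roll":0,"claw":1},{"slide":[-0.015,0,0],"roll":0,"claw":1}])

```text
time_s: 12.5
ee_pos: [583.3, -205.2, 243.6]
tcp_rot: [0.777, 0.63, -0.0, 0.0]
force: [-1.0, 0.4, -6.9]
finger_gap: 0.135
grasp_force: 55.0
```

```bash
python3 -c "
from h import *
st()"
```

```text
t 12.5 s 613.2 t -79.42 z 243.61 head 78.1 F [-0.97  0.39 -6.85] M [ 0.156 -0.02  -0.086] gap 11.73
```

Emit:
jog_arm(series=[{"slide":[-0.015,0,0],"roll":0,"claw":1},{"slide":[-0.015,0,0],"roll":0,"claw":1}])

```text
time_s: 12.75
ee_pos: [582.9, -206.9, 243.6]
tcp_rot: [0.777, 0.63, -0.0, 0.0]
force: [-0.5, 0.6, -6.4]
finger_gap: 0.135
grasp_force: 55.0
```

```bash
python3 -c "
from h import *
st()"
```

```text
t 12.75 s 613.14 t -81.24 z 243.56 head 78.09 F [-0.49  0.56 -6.36] M [ 0.144 -0.081  0.057] gap 11.72
```

Emit:
jog_arm(series=[{"slide":[-0.015,0,0],"roll":0,"claw":1}])

```text
time_s: 12.88
ee_pos: [582.7, -207.8, 243.5]
tcp_rot: [0.777, 0.63, -0.0, 0.0]
force: [-1.1, 0.8, -6.3]
finger_gap: 0.134
grasp_force: 55.0
```

Emit:
jog_arm(series=[{"slide":[-0.015,0,0],"roll":0,"claw":1}])

```text
time_s: 13.0
ee_pos: [582.5, -208.6, 243.6]
tcp_rot: [0.777, 0.63, -0.0, 0.0]
force: [-1.2, 0.7, -6.4]
finger_gap: 0.132
grasp_force: 55.0
```

```bash
python3 -c "
from h import *
st()"
```

```text
t 13.0 s 613.14 t -82.97 z 243.56 head 78.1 F [-1.25  0.67 -6.36] M [ 0.151  0.024 -0.002] gap 11.44
```

Emit:
jog_arm(series=[{"slide":[-0.015,0,0],"roll":0,"claw":1}])

```text
time_s: 13.12
ee_pos: [582.3, -209.4, 243.6]
tcp_rot: [0.777, 0.63, 0.0, -0.0]
force: [-0.5, 1.6, -7.1]
finger_gap: 0.135
grasp_force: 55.0
```

Emit:
jog_arm(series=[{"slide":[-0.015,0,0],"roll":0,"claw":1}])

```text
time_s: 13.25
ee_pos: [582.3, -209.6, 243.5]
tcp_rot: [0.776, 0.63, 0.0, -0.0]
force: [0.3, 1.8, -7.1]
finger_gap: 0.128
grasp_force: 55.0
```

```bash
python3 -c "
from h import *
st()"
```

```text
t 13.25 s 613.15 t -83.97 z 243.52 head 78.13 F [ 0.3   1.83 -7.05] M [ 0.686 -0.106  0.001] gap 11.18
```

Emit:
jog_arm(series=[{"slide":[-0.015,0,0],"roll":0,"claw":1}])

```text
time_s: 13.38
ee_pos: [582.2, -209.8, 243.5]
tcp_rot: [0.776, 0.63, 0.001, -0.001]
force: [-0.7, 4.5, -6.7]
finger_gap: 0.135
grasp_force: 55.0
```

```bash
python3 -c "
from h import *
st()"
```

```text
t 13.375 s 613.14 t -84.19 z 243.49 head 78.16 F [-0.72  4.45 -6.65] M [ 1.099 -0.234  0.017] gap 11.75
```

End stop felt at t ≈ -83.8, against a predicted -83.9. Drawing back 7.5 mm.

Emit:
jog_arm(series=[{"slide":[0.04,0,0],"roll":0,"claw":1},{"slide":[0.05,0,0],"roll":0,"claw":1},{"slide":[0.03,0,0],"roll":0,"claw":1},{"slide":[0,0,0],"roll":0,"claw":1}])

```text
time_s: 13.88
ee_pos: [583.5, -204.4, 243.6]
tcp_rot: [0.777, 0.63, -0.0, 0.0]
force: [-0.5, 0.5, -6.7]
finger_gap: 0.129
grasp_force: 55.0
```

```bash
python3 -c "
from h import *
st()"
```

```text
t 13.875 s 613.21 t -78.6 z 243.61 head 78.09 F [-0.5   0.46 -6.69] M [-0.045 -0.065  0.014] gap 11.22
```

Emit:
jog_arm(series=[{"slide":[0.04,0,0],"roll":0,"claw":1},{"slide":[0,0,0],"roll":0,"claw":1},{"slide":[0,0,0.04],"roll":0,"claw":1},{"slide":[0,0,0.04],"roll":0,"claw":1}])

```text
time_s: 14.38
ee_pos: [584.0, -201.9, 238.6]
tcp_rot: [0.777, 0.63, 0.0, 0.0]
force: [-0.3, 0.7, -5.7]
finger_gap: 0.132
grasp_force: 55.0
```

```bash
python3 -c "
from h import *
st()"
```

```text
t 14.375 s 613.25 t -76.08 z 238.58 head 78.09 F [-0.31  0.72 -5.71] M [-0.118 -0.275  0.   ] gap 11.49
```

Emit:
jog_arm(series=[{"slide":[0,0,0.04],"roll":0,"claw":1},{"slide":[0,0,0.04],"roll":0,"claw":1},{"slide":[0,0,0.03],"roll":0,"claw":1},{"slide":[0,0,0.02],"roll":0,"claw":1}])

```text
time_s: 14.88
ee_pos: [583.9, -201.8, 230.8]
tcp_rot: [0.777, 0.63, -0.0, -0.0]
force: [0.2, 0.6, -6.2]
finger_gap: 0.135
grasp_force: 55.0
```

```bash
python3 -c "
from h import *
st()"
```

```text
t 14.875 s 613.09 t -76.03 z 230.77 head 78.1 F [ 0.2   0.63 -6.24] M [-0.094 -0.226 -0.01 ] gap 11.74
```

Emit:
jog_arm(series=[{"slide":[0,0,0.015],"roll":0,"claw":1},{"slide":[0,0,0.015],"roll":0,"claw":1},{"slide":[0,0,0.015],"roll":0,"claw":1}])

```text
time_s: 15.25
ee_pos: [584.0, -201.9, 228.3]
tcp_rot: [0.777, 0.63, -0.0, 0.0]
force: [0.6, -0.7, -6.2]
finger_gap: 0.134
grasp_force: 55.0
```

```bash
python3 -c "
from h import *
st()"
```

```text
t 15.25 s 613.16 t -76.04 z 228.26 head 78.1 F [ 0.61 -0.74 -6.2 ] M [-0.112 -0.273  0.009] gap 11.7
```

Emit:
jog_arm(series=[{"slide":[0,0,0.015],"roll":0,"claw":1},{"slide":[0,0,0.01],"roll":0,"claw":1}])

```text
time_s: 15.5
ee_pos: [584.0, -201.9, 227.2]
tcp_rot: [0.777, 0.63, 0.0, 0.0]
force: [-0.6, -0.1, -2.3]
finger_gap: 0.132
grasp_force: 55.0
```

```bash
python3 -c "
from h import *
st()"
```

```text
t 15.5 s 613.22 t -76.04 z 227.25 head 78.1 F [-0.59 -0.07 -2.27] M [-0.025  0.007 -0.039] gap 11.46
```

Emit:
jog_arm(series=[{"slide":[0,0,0.006],"roll":0,"claw":1},{"slide":[0,0,0],"roll":0,"claw":1}])

```text
time_s: 15.75
ee_pos: [584.1, -201.8, 227.2]
tcp_rot: [0.777, 0.63, 0.0, 0.0]
force: [-2.1, 0.5, -0.9]
finger_gap: 0.137
grasp_force: 55.0
```

```bash
python3 -c "
from h import *
st()"
```

```text
t 15.75 s 613.3 t -75.99 z 227.17 head 78.1 F [-2.13  0.54 -0.86] M [ 0.028  0.158 -0.001] gap 11.9
```

Emit:
jog_arm(series=[{"slide":[0,0,0],"roll":0,"claw":1},{"slide":[0,0,0],"roll":0,"claw":0.5},{"slide":[0,0,0],"roll":0,"claw":0.5},{"slide":[0,0,0],"roll":0,"claw":0.5},{"slide":[0,0,0],"roll":0,"claw":0.5}], force=8)

```text
time_s: 16.38
ee_pos: [584.0, -201.9, 226.5]
tcp_rot: [0.777, 0.63, 0.0, 0.0]
force: [0.5, 0.1, 0.7]
finger_gap: 0.466
grasp_force: 0.0
```

Emit:
jog_arm(series=[{"slide":[0,0,-0.1],"roll":0,"claw":0.5},{"slide":[0,0,-0.3],"roll":0,"claw":0.5},{"slide":[0,0,-0.6],"roll":0,"claw":0.5},{"slide":[0,0,-0.7],"roll":0,"claw":0.5}])

```text
time_s: 16.88
ee_pos: [583.8, -201.8, 330.5]
tcp_rot: [0.777, 0.63, 0.0, 0.0]
force: [-0.1, -0.4, 0.7]
finger_gap: 0.502
grasp_force: 0.0
```

```bash
python3 -c "
from h import *
st()"
```

```text
t 16.875 s 612.99 t -75.99 z 330.46 head 78.1 F [-0.07 -0.37  0.66] M [-0.034 -0.134 -0.011] gap 43.63
```

Back off to the -y side so the wrist camera and the others can check it.

Emit:
jog_arm(series=[{"slide":[-0.3,0,-0.3],"roll":0,"claw":0.5},{"slide":[-0.7,0,0],"roll":0,"claw":0.5},{"slide":[-0.3,0,0],"roll":0,"claw":0.5},{"slide":[0,0,0],"roll":0,"claw":0.5},{"slide":[0,0,0],"roll":0,"claw":0.5}])

```text
time_s: 17.5
ee_pos: [568.4, -276.0, 346.4]
tcp_rot: [0.776, 0.631, 0.001, -0.001]
force: [0.4, 0.3, 0.4]
finger_gap: 0.498
grasp_force: 0.0
```

```bash
python3 -c "
from h import *
P=pose('wrist');im=viewer.grab_frame('wrist')[:,:,::-1];sd=viewer.grab_frame('side')[:,:,::-1]
a=np.radians(-12)
W=lambda x,y,z:(613*np.cos(a)-y*np.sin(a)+x*np.cos(a),613*np.sin(a)+y*np.cos(a)+x*np.sin(a),z)
print('pred: grip top ends, stud head, plate +y end',proj('wrist',[W(0,-76-30,262),W(0,-76+30,262),W(-6,-76.4,186),W(0,-16,216)],P))
f=lambda im,x,y,w,h,s:cv2.resize(im[y:y+h,x:x+w],None,fx=s,fy=s,interpolation=cv2.INTER_CUBIC)
cv2.imwrite('pics/c7.png',np.hstack([f(im,180,40,200,250,2),f(sd,230,180,100,125,4)]))"
```

```text
pred: grip top ends, stud head, plate +y end [[284.7 157.2]
 [285.1  81.7]
 [279.1 123.8]
 [285.1  56. ]]
```

View pics/c7.png

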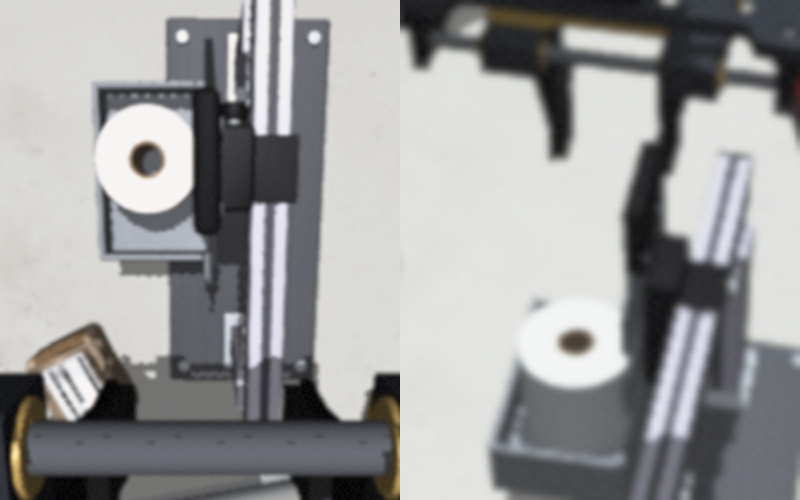

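The tray hangs level on the block with its grip at px (283, 84–157), as predicted for home. The labels are in the tray and the gripper is clear, so I'm handing in.

```bash
python3 -c "
from rig import workorder
print(workorder.close_job())"
```

```text
the job is handed in; nothing more can be done
None
```

The tray, with its labels in it, hangs fully home on both studs and the job is handed in: end stop felt at about 4.5 N, drawn back 7.5 mm, let down 16 mm and released at about 16 s, with the gripper clear.

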